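Press a label holder home behind the shelf lip

TASK

Take the narrower of the two loose label holders out of the slotted wooden stand, and slide it edgewise down behind the shelf's lip at the one place where the label channel is still empty, its label facing out from the shelf like its neighbours'. Press it down against the spring until it is fully home, level with its neighbours, and finish while still holding it pressed home: do not let go. Leave the wider holder in the stand and everything else where it is.

Things in the scene. Friction and masses are not known exactly. Their poses are not given: they have to be found in the camera images.
- holder: the narrower loose label holder: stiff grey plastic plate standing upright, 6 mm thick (its own x), 80 mm wide (y), 80 mm high (z), 35-70 g. A paper label covers the upper part of its front, which faces its own -x. Origin at the centre of its lower edge. At the start its lowest 20 mm stand in a slot of the stand, origin 6 mm above the table, within 10 mm of the slot's middle
- label_front (a point): a point on the holder's own -x side, 20 mm in front of the plate's middle plane and 56 mm above its lower edge: the side on which the label is
- wide_holder: the other loose label holder: the same plate but 120 mm wide (too wide for the channel), in the stand's other slot; leave it there. Origin at the centre of its lower edge
- stand: slotted plywood block fixed to the table, 110 mm (x) x 160 mm (y), 26 mm high, with two slots along its y at x = -30 and +30 mm, each 7.5 mm wide, 20 mm deep, 144 mm long; either holder may be in either slot. Origin at the centre of its underside
- shelf: low steel shelf fixed to the table, 420 mm along its y, 200 mm deep to its +x, board top 98 mm up; bins on it, tops 150 mm up, from 73 mm behind the channel. Front faces its -x, towards the robot. Origin on the table under the middle of the label channel on the front edge. The channel has places at y = -132, 0, 132 mm; two hold fixed holders like the loose narrow one, home (tops 152 mm up)
- bay: the empty place of the channel (any of the three): aluminium slot open at the top, axes as the shelf's, lip on its -x side, shelf edge on its +x side. Slot 9 mm wide (x), 86 mm long (y). Origin at the middle of its underside, 62 mm above the table. A holder rests on a sprung seat: seat top 18 mm above the origin when free, 10 mm when fully down; a holder fully home has its top 152 mm up
- slot_mouth (a point): middle of the empty slot's mouth, 98 mm above the table, where the upright part of the lip ends (36 mm above the origin of bay). Above it both edges flare outwards to 43 mm above that origin and about 13 mm either side of the slot's middle plane; keep fingers above that
- seat (a joint): how far the sprung seat is pressed down: 0 free, 0.008 m fully down at a hard stop. It starts to move at about 3 N and takes about 7 N to reach the stop; it springs back when let go
- tape: roll of clear packing tape lying flat, 90 mm across, 40 mm high; origin at the centre of its underside; a bystander, leave it
- scraper: hand scraper lying flat (wooden handle, flat steel blade), about 0.25 m long, under 30 mm high; origin on its underside, blade towards its own +x; a bystander, leave it
- coupling: short brass pipe coupling standing on end, 48 mm across, 34 mm high; origin at the centre of its underside; a bystander, leave it
- rule: flat steel strip, 25 x 150 x 4 mm, long along its own y; origin at the centre of its underside; a bystander, leave it
- carton: small closed cardboard carton, 90 x 120 x 65 mm; origin at the centre of its underside; a bystander, leave it
- can: grey can, 60 mm across, 150 mm high, upright; origin at the centre of its underside; a bystander, leave it
- bolt: large steel bolt standing on its head, 32 mm across, 62 mm high; origin at the centre of its underside; a bystander, leave it
Mind the look-alikes: they are no part of the job. Leave any blue or orange look-alike of the wide_holder alone.

How it is judged:
By the outcome, as a careful person would: the job done as asked, in the order asked, and still so for the second after the job is handed in, while the arm keeps its last pose, push and grip.
It also fails if it takes over 48 s, if anything falls off the work surface, if the arm or the gripper's body presses on something with over 40 N, if the wrist force passes 120 N, or if a joint passes its speed limit or range.

ROBOT

A 6-joint arm with a two-finger parallel gripper is mounted at the origin on the work surface. World frame = base frame: x ahead of the robot, y to its left, z up, the work surface at z = 0. Lengths are in m, angles in rad, forces in N, time in s.
With the tool pointing down it reaches from about 0.25 to 0.775 m from the base axis. Payload 8.9 kg.
Tool frame: the origin (TCP) lies where the fingers leave the gripper's body, on its centre line; the fingertips stand 73 mm ahead of it and the grasp point (between the pads) lies 54 mm ahead of it (bot.finger_overhang is the distance from the TCP to the fingertips, in m); z points along the fingers, x is the direction in which the jaws open and shut, and the axes are right-handed (so a half turn about z gives the same grasp; the last joint's range is limited). The gripper opens to 85 mm and grips with 20 to 120 N. Pads are 22 mm wide; open, the fingers measure 114 mm over their backs; the gripper's body (76 mm by 85 mm) begins 54 mm behind the grasp point. The pads swing forward as they close: fully open they stand 13 mm farther back than shut.
Start: joints at [-1.347, 0.291, -0.153, 1.127, 0, 1.431], TCP at [0.186, -0.491, 0.304] pointing down, gripper open.
Joint ranges: [-2.52, 2.52], [-0.91, 1.74], [-1.3, 1.37], [-1.96, 2.02], [-1.52, 1.47], [-3.14, 3.14]. Speed limits (rad/s): [2.22, 2.22, 2.79, 3.14, 3.14, 3.14].

INTERFACE

Orientations are given as a rotation vector (axis times angle).
In Python, from bench import bot gives the robot as it stands.
- The arm moves only by the tool move_arm, never from a script. Its argument "series" is text: rows parted by semicolons, each of 5 numbers parted by spaces: the opening, from -1 (shut) to 1 (fully open), then the shift along the world's x, y, z in units of 40 mm (1.0 is 40 mm), then the turn about the world's z in units of 5 degrees (1.0 is 5 degrees). In form: claw x y z spin; .... A call has 1 to 5 rows; each row shifts and turns the pose as measured when the row begins; what a row does not reach is not made up. A row lasts 1/8 s, in which the tool goes at most 62.5 mm and 10.7 degrees, less where a joint would pass 70% of its speed; a pose out of reach is approached as far as the arm can. A call is refused whole if a number of a shift passes 1 or a number of a turn 1, either way. A call with a gripper value outside its range is refused whole. The fingers move at their own pace and stop on an object; the grip force is fixed at half the most. Time passes only in rows, so rows that do not move let the fingers close. It gives the time, the measured TCP pose, the force and the opening at its end, in the units of the state.
- bot.get_obs(): the state, without advancing time (a new reading comes with each control period).
- bot.grab_frame(name): name is "scene" or "side" or "wrist"; returns (picture, depth): 384x512x3 uint8, red, green, blue; 384x512 float32, m along the optical axis (not along the pixel's ray), 0 where there is no reading.
- bot.camera_model(name): a dict with "fx", "fy", "cx", "cy" (pixels), "R" (3x3) and "t" (3): a world point X has camera coordinates R X + t. Camera axes: x right, y down, z forward; pixel columns grow to the right and rows downward; lengths in m; the calibration is good to about 2 mm. The wrist camera is an equidistant fisheye: a pixel r from the principal point sees the ray r / f radians off the axis. A picture is of the moment at which its call begins: read the wrist's pose just before it. camera_model takes no time and is no camera call; for the wrist camera it gives the pose at the moment of the call.
- bot.hand_in(): hands the job in, once; it reports no verdict.
The state is a dict: "t": time; "qpos": joint angles; "qvel": joint speeds; "joint_efforts": joint torques, N m; "eef_pos": TCP position; "orientation": TCP orientation; "wrist_force": force on the tool from outside, world axes, zero at the start; "torque": the same for the moment, N m; "grip_width": finger opening in m.
Only numpy, scipy, OpenCV 4.12 (cv2) and the standard library are available. Lean on these libraries where they do the work, as an engineer would, in place of code of your own. Each camera call takes 0.05 s, during which the arm holds its last target.

## Working session

There is one attempt and no reset: what is moved stays moved. The work goes in short steps, Python scripts to look and compute and a tool call to move; the robot and the scene stay as the last step left them, time stands still between calls to the robot, and variables do not carry over. Pictures are saved under pics/ and viewed, and the job is handed in when it is done.

Besides the shell and the picture viewer there is one more tool, called after "Request:" as name(argument=value, ...), one argument or row to a line, values as JSON. move_arm: Moves the arm, as the interface text tells. Its arguments: {"type":"object","properties":{"series":{"type":"string"}},"required":["series"]}

```bash
mkdir -p pics; python3 - <<'E'
from bench import bot
import cv2,numpy as np
for n in ("scene","side","wrist"):
    m=bot.camera_model(n)
    p,d=bot.grab_frame(n)
    cv2.imwrite(f"pics/{n}0.png",p[:,:,::-1]); np.savez(f"{n}0.npz",p=p,d=d,R=m["R"],t=m["t"],k=[m["fx"],m["fy"],m["cx"],m["cy"]])
    print(n,m["fx"],m["cx"],m["cy"],np.round(-np.array(m["R"]).T@m["t"],3),np.round(m["R"],2).tolist())
print(bot.get_obs())
E
```

```text
scene 451.12875157326204 252.87476204595202 194.49269523242612 [ 1.615 -0.157  0.932] [[0.11, 0.99, 0.01], [0.58, -0.06, -0.82], [-0.81, 0.1, -0.58]]
side 465.6168629841864 259.08664924413574 190.69701610457045 [0.261 1.1   1.026] [[-0.99, -0.14, -0.01], [-0.08, 0.63, -0.77], [0.12, -0.77, -0.63]]
wrist 297.3186396354542 253.14676846222233 194.19544103197788 [ 0.264 -0.461  0.373] [[0.35, -0.93, -0.0], [-0.88, -0.34, 0.32], [-0.3, -0.11, -0.95]]
{'t': 0.15, 'qpos': array([-1.34730667e+00,  2.91168355e-01, -1.53928722e-01,  1.12674196e+00,
        1.28779178e-05,  1.43149880e+00]), 'qvel': array([-0.00053667, -0.00336723,  0.00239241,  0.0004596 ,  0.00155291,
       -0.00153023]), 'joint_efforts': array([-1.42121226e-04, -5.37368417e+01,  3.31521070e+01,  1.14819998e-02,
       -2.81508128e-04, -1.10986045e-05]), 'eef_pos': array([ 0.18626105, -0.49056362,  0.30346417]), 'orientation': array([-2.58515514e+00,  1.78383947e+00,  1.19190900e-03]), 'wrist_force': array([ 0.23489917, -0.4461587 ,  0.13415294]), 'torque': array([ 0.01876806, -0.01053694, -0.02032585]), 'grip_width': 0.08532893693220724}
```

View pics/scene0.png

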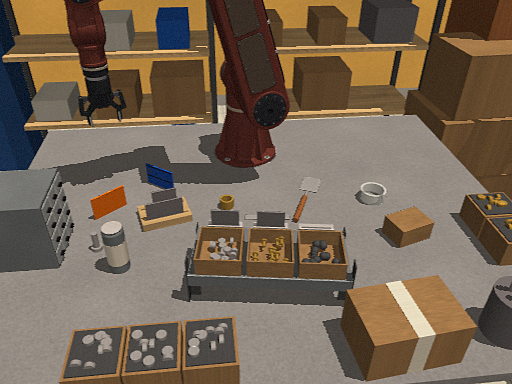

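View pics/side0.png

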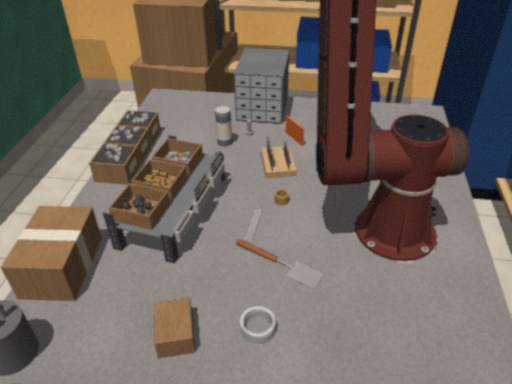

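View pics/wrist0.png

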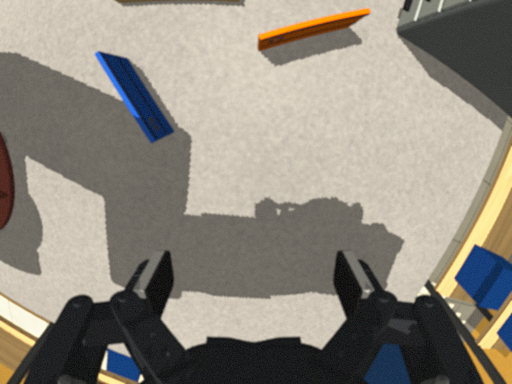

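```bash
python3 - <<'E'
import cv2,numpy as np
a=np.load("scene0.npz")["p"][:,:,::-1];b=np.load("side0.npz")["p"][:,:,::-1]
cv2.imwrite("pics/zs1.png",cv2.resize(a[180:240,130:210],None,fx=9,fy=9,interpolation=2))
cv2.imwrite("pics/zs2.png",cv2.resize(a[200:300,180:360],None,fx=4.4,fy=4.4,interpolation=2))
cv2.imwrite("pics/zd1.png",cv2.resize(b[120:190,235:315],None,fx=8,fy=8,interpolation=2))
cv2.imwrite("pics/zd2.png",cv2.resize(b[130:260,100:240],None,fx=4.5,fy=4.5,interpolation=2))
E
```

```text
(no output)
```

View pics/zs1.png

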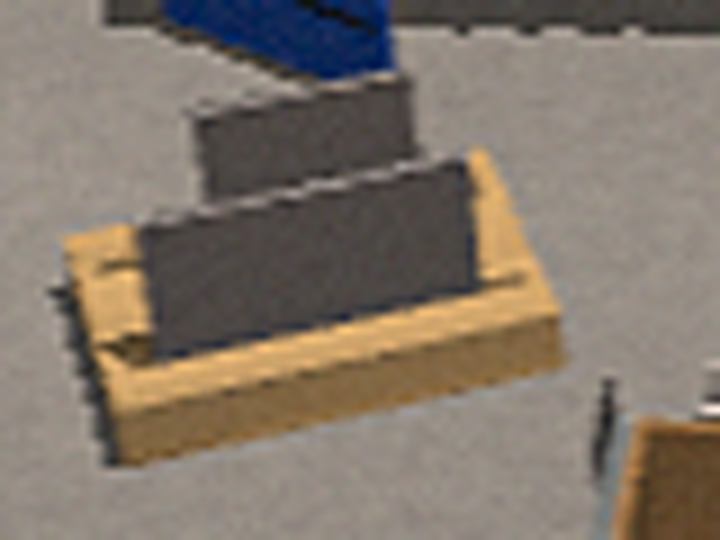

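View pics/zs2.png

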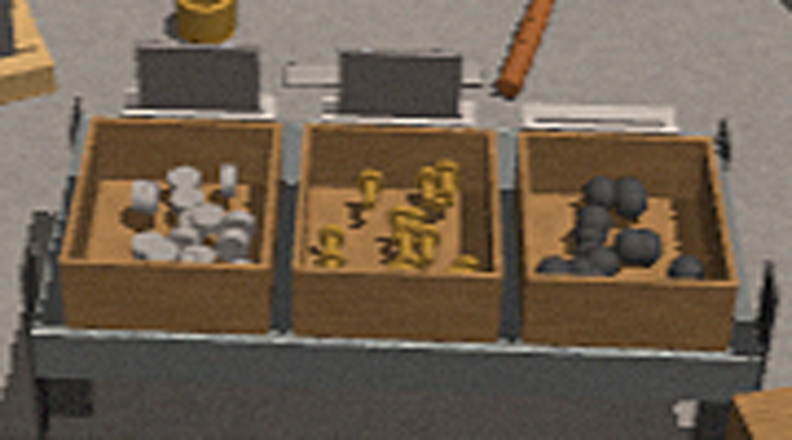

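View pics/zd1.png

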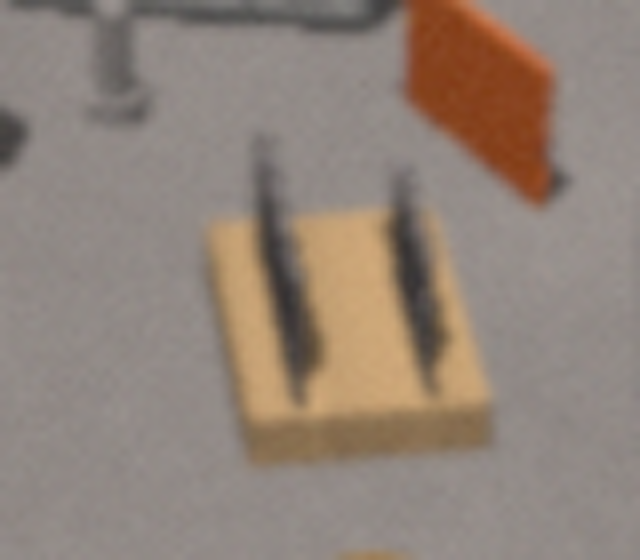

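View pics/zd2.png

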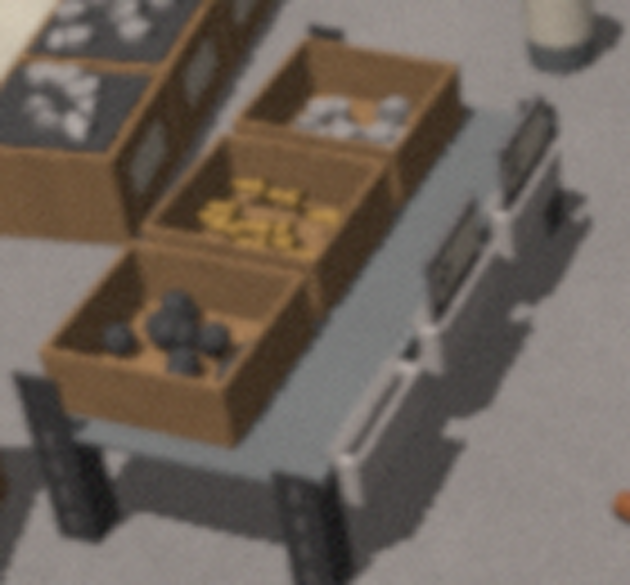

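```bash
cat > h.py <<'E'
import numpy as np
def ray(cam,u,v):
    a=np.load(cam+"0.npz") if isinstance(cam,str) else cam
    fx,fy,cx,cy=a["k"];R=a["R"];t=a["t"]
    d=R.T@np.array([(u-cx)/fx,(v-cy)/fy,1.]); return -R.T@t,d
def onz(cam,u,v,z):
    o,d=ray(cam,u,v); return o+d*(z-o[2])/d[2]
E
python3 - <<'E'
from h import *
print("stand top corners z.026 scene")
for q in [(65,240),(480,152),(560,318),(115,410)]: print(np.round(onz("scene",130+q[0]/9,180+q[1]/9,.026),3))
print("side")
for q in [(210,225),(440,210),(490,405),(250,420)]: print(np.round(onz("side",235+q[0]/8,120+q[1]/8,.026),3))
print("holder top edges .086 scene: narrow, wide")
for q in [(192,115),(408,75),(140,222),(470,160)]: print(np.round(onz("scene",130+q[0]/9,180+q[1]/9,.086),3))
print("fixed holder tops .152 scene")
for q in [(137,47),(258,45),(340,53),(462,55)]: print(np.round(onz("scene",180+q[0]/4.4,200+q[1]/4.4,.152),3))
print("empty slot flare .105 scene");
for q in [(525,105),(675,108),(675,130),(525,128)]: print(np.round(onz("scene",180+q[0]/4.4,200+q[1]/4.4,.105),3))
E
```

```text
stand top corners z.026 scene
[ 0.376 -0.399  0.026]
[ 0.336 -0.247  0.026]
[ 0.443 -0.217  0.026]
[ 0.479 -0.372  0.026]
side
[ 0.473 -0.368  0.026]
[ 0.366 -0.395  0.026]
[ 0.329 -0.242  0.026]
[ 0.434 -0.217  0.026]
holder top edges .086 scene: narrow, wide
[ 0.387 -0.344  0.086]
[ 0.369 -0.268  0.086]
[ 0.45  -0.358  0.086]
[ 0.425 -0.244  0.086]
fixed holder tops .152 scene
[ 0.59  -0.155  0.152]
[ 0.596 -0.077  0.152]
[ 0.61  -0.025  0.152]
[0.62  0.052 0.152]
empty slot flare .105 scene
[0.618 0.097 0.105]
[0.631 0.195 0.105]
[0.653 0.189 0.105]
[0.641 0.092 0.105]
```

Request:
move_arm(
  series="0.1 0.37 0.65 0 1;0.1 0.37 0.65 0 1;0.1 0.37 0.65 0 1;0.1 0.37 0.65 0 1;0.1 0.37 0.65 0 1",
)

```text
t: 0.78
eef_pos: [0.2609, -0.3577, 0.302]
orientation: [-2.915, 1.167, 0.004]
wrist_force: [0.3, -1.0, -0.0]
grip_width: 0.0472
```

```bash
cat > snap.py <<'E'
import sys
from bench import bot
import cv2,numpy as np
n,k=sys.argv[1:3]
m=bot.camera_model(n);p,d=bot.grab_frame(n)
np.savez(f"{n}{k}.npz",p=p,d=d,R=m["R"],t=m["t"],k=[m["fx"],m["fy"],m["cx"],m["cy"]])
cv2.imwrite(f"pics/{n}{k}.png",cv2.resize(p[:,:,::-1],None,fx=1.5,fy=1.5,interpolation=2))
o=bot.get_obs();print(o["t"],o["eef_pos"],o["orientation"],o["grip_width"],o["wrist_force"])
E
python3 snap.py wrist 1
```

```text
0.825 [ 0.26177542 -0.35482763  0.3019017 ] [-2.91604996  1.15791865  0.00462001] 0.04711072887072666 [ 0.40852384  3.73209526 -0.46731871]
```

View pics/wrist1.png

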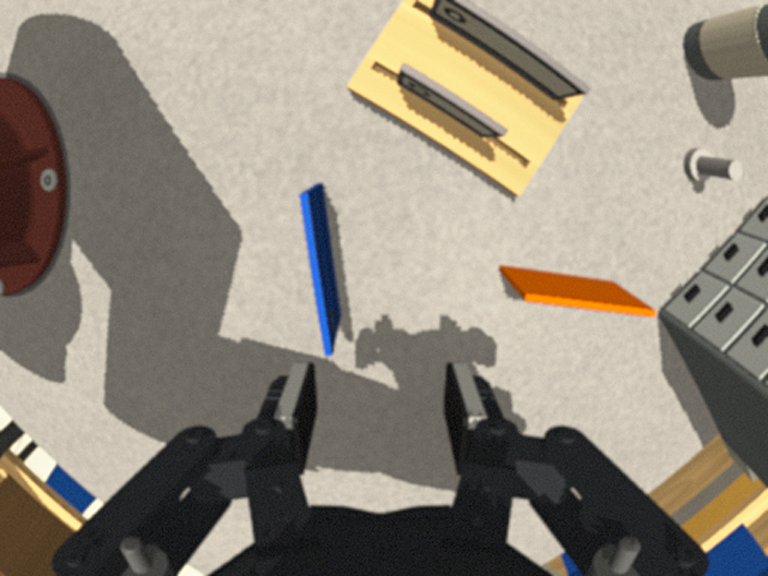

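Request:
move_arm(
  series="0.1 0.25 0.1 -0.1 1;0.1 0.25 0.1 -0.1 1;0.1 0.25 0.1 -0.1 1;0.1 0.25 0.1 -0.1 1;0.1 0.25 0.1 -0.1 1",
)

```text
t: 1.45
eef_pos: [0.313, -0.3333, 0.2811]
orientation: [-3.101, 0.479, 0.007]
wrist_force: [0.4, 0.1, -0.7]
grip_width: 0.0472
```

Request:
move_arm(
  series="0.1 0.25 0.1 -0.1 1;0.1 0.25 0.1 -0.1 1;0.1 0.25 0.1 -0.1 1;0.1 0.25 0.1 -0.1 1;0.1 0.25 0.1 -0.1 1",
)

```text
t: 2.08
eef_pos: [0.3641, -0.3127, 0.2596]
orientation: [-3.13, -0.224, 0.01]
wrist_force: [-0.4, 0.1, 0.1]
grip_width: 0.0471
```

```bash
python3 snap.py wrist 2
```

```text
2.125 [ 0.36480613 -0.31219428  0.25910921] [-3.12840286 -0.2316895   0.00976617] 0.04670663572552773 [ 0.34291351  1.21025909 -0.58083625]
```

View pics/wrist2.png

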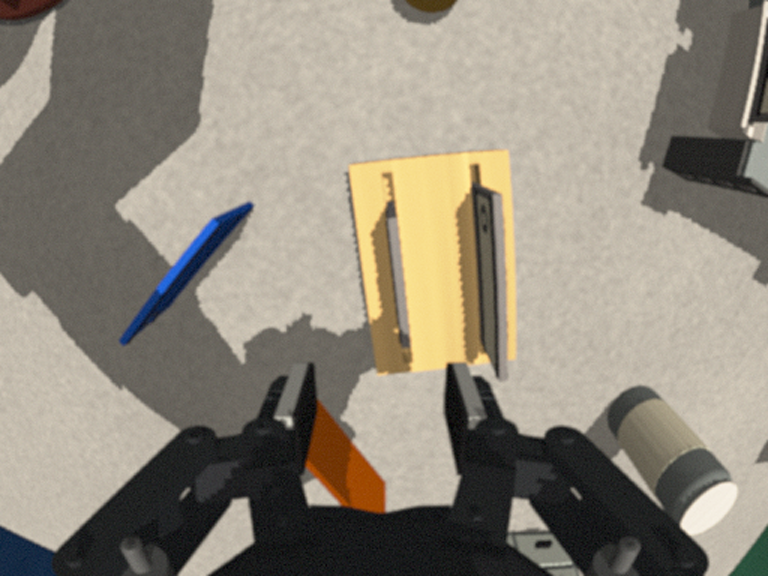

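```bash
cat >> h.py <<'E'
def fray(a,u,v):
    fx,fy,cx,cy=a["k"]; x=(u-cx)/fx;y=(v-cy)/fy; r=np.hypot(x,y)
    d=np.array([x/r*np.sin(r),y/r*np.sin(r),np.cos(r)]); R=a["R"]
    return -R.T@a["t"],R.T@d
def fonz(a,u,v,z):
    o,d=fray(a,u,v); return o+d*(z-o[2])/d[2]
E
python3 - <<'E'
import cv2,numpy as np
a=np.load("wrist2.npz")["p"][:,:,::-1]
cv2.imwrite("pics/w2z.png",cv2.resize(a[95:255,220:360],None,fx=3.7*1.0,fy=3.7,interpolation=2))
E
```

```text
(no output)
```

View pics/w2z.png

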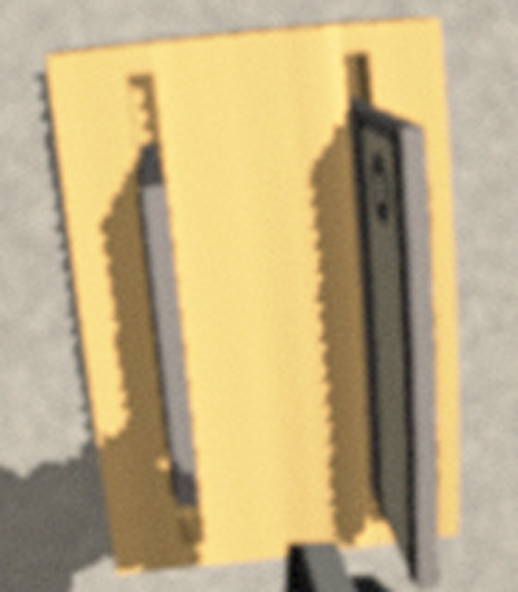

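```bash
python3 - <<'E'
from h import *
a=np.load("wrist2.npz")
f=lambda u,v,z:fonz(a,220+u/3.7-.4,95+v/3.7-.4,z)
A=f(153,185,.086);B=f(183,477,.086)
print(A,B,(A+B)/2,np.linalg.norm(A-B),np.degrees(np.arctan2(-(A-B)[0],(A-B)[1])))
C=[f(*q,.026) for q in [(48,57),(441,18),(460,535),(118,573)]]
for c in C: print(c)
print("stand c",sum(C)/4, "yaws",[np.degrees(np.arctan2(-(C[i]-C[j])[0],(C[i]-C[j])[1])) for i,j in((0,3),(1,2))])
W=f(418,130,.086);V=f(428,583,.086);print("wide",W,V,np.linalg.norm(W-V))
E
```

```text
[ 0.36263152 -0.2676546   0.086     ] [ 0.38050848 -0.33671816  0.086     ] [ 0.37157    -0.30218638  0.086     ] 0.07133976473872061 14.51237047154664
[ 0.33161651 -0.24564309  0.026     ]
[ 0.43742189 -0.21690979  0.026     ]
[ 0.47901308 -0.37137094  0.026     ]
[ 0.37274598 -0.39880278  0.026     ]
stand c [ 0.40519937 -0.30818165  0.026     ] yaws [np.float64(15.031567393346911), np.float64(15.070387877697557)]
wide [ 0.41989199 -0.24555007  0.086     ] [ 0.44901235 -0.35813557  0.086     ] 0.11629053889473016
```

Request:
move_arm(
  series="0.1 0.1 0.1 -0.2 0.65;0.1 0.1 0.1 -0.2 0.65;0.1 0 0 -0.5 0;0.1 0 0 -0.5 0;0.1 0 0 0 0",
)

```text
t: 2.75
eef_pos: [0.3722, -0.3043, 0.2015]
orientation: [-3.111, -0.403, 0.012]
wrist_force: [-0.6, 0.1, -0.3]
grip_width: 0.0472
```

```bash
python3 snap.py wrist 3
```

```text
2.8 [ 0.37255563 -0.30469401  0.20233071] [-3.11176335 -0.4035913   0.0105577 ] 0.04680936892695447 [ 0.25848861 -0.96512665  0.11766361]
```

View pics/wrist3.png

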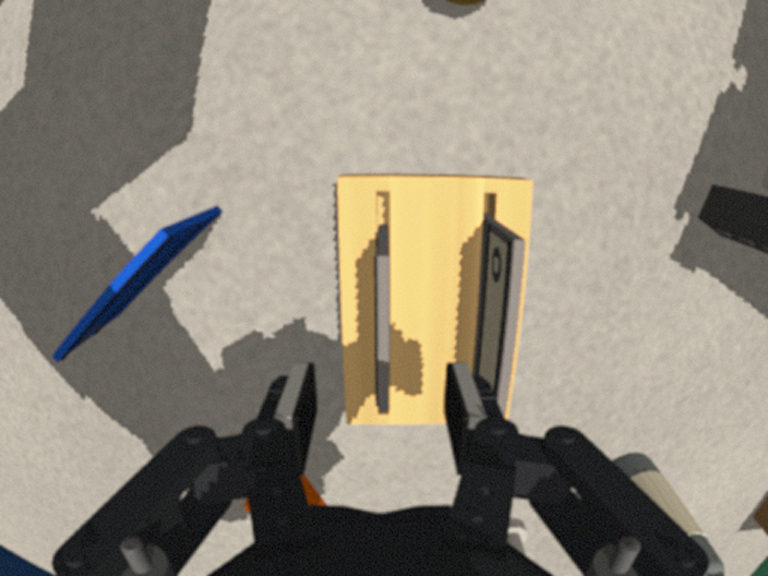

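```bash
python3 - <<'E'
from h import *
a=np.load("wrist3.npz")
f=lambda u,v,z:fonz(a,u/1.5-.3,v/1.5-.3,z)
A=f(383.5,256,.086);B=f(383,412,.086);E=f(383.5,227,.026)
print(A,B,(A+B)/2,np.linalg.norm(A-B),np.degrees(np.arctan2(-(A-B)[0],(A-B)[1])),E)
E
```

```text
[ 0.36297262 -0.267981    0.086     ] [ 0.38308523 -0.34432987  0.086     ] [ 0.37302893 -0.30615543  0.086     ] 0.07895357653802007 14.758158724122374 [ 0.36257112 -0.26625779  0.026     ]
```

Request:
move_arm(
  series="0.1 0.02 -0.04 -0.6 0;0.1 0 0 -0.6 0;0.1 0 0 -0.6 0;0.1 0 0 -0.22 0;0.1 0 0 0 0",
)

```text
t: 3.42
eef_pos: [0.3753, -0.3094, 0.1245]
orientation: [3.114, 0.398, -0.004]
wrist_force: [0.7, -0.1, 0.6]
grip_width: 0.0469
```

Request:
move_arm(
  series="0.1 -0.06 0.08 -0.05 0;0.1 0 0 0 0",
)

```text
t: 3.68
eef_pos: [0.3733, -0.3067, 0.124]
orientation: [3.112, 0.398, -0.002]
wrist_force: [0.4, 0.0, 0.1]
grip_width: 0.0469
```

Request:
move_arm(
  series="-1 0 0 0 0;-1 0 0 0 0;-1 0 0 0 0;-1 0 0 0 0;-1 0 0 0 0",
)

```text
t: 4.3
eef_pos: [0.3738, -0.3072, 0.125]
orientation: [3.11, 0.397, -0.0]
wrist_force: [-0.2, -0.5, 0.5]
grip_width: 0.0052
```

Request:
move_arm(
  series="-1 0 0 0.5 0;-1 0 0 0.6 0;-1 0 0 0.7 0;-1 0 0 0.8 0;-1 0 0 0.8 0",
)

```text
t: 4.92
eef_pos: [0.3721, -0.3052, 0.262]
orientation: [3.116, 0.398, -0.006]
wrist_force: [0.8, 0.5, 0.6]
grip_width: 0.0054
```

```bash
python3 snap.py wrist 4;python3 snap.py side 4
```

```text
4.975 [ 0.37317823 -0.30637948  0.26587839] [ 3.11181318e+00  3.97632715e-01 -1.47499388e-03] 0.005501754499989842 [ 1.54927974 -1.6818515   3.10944859]
5.025 [ 0.37323862 -0.30651423  0.26406166] [ 3.11168378e+00  3.97440456e-01 -1.27167055e-03] 0.0052376858882174524 [ 0.85872111  0.24585427 -0.66447824]
```

View pics/wrist4.png

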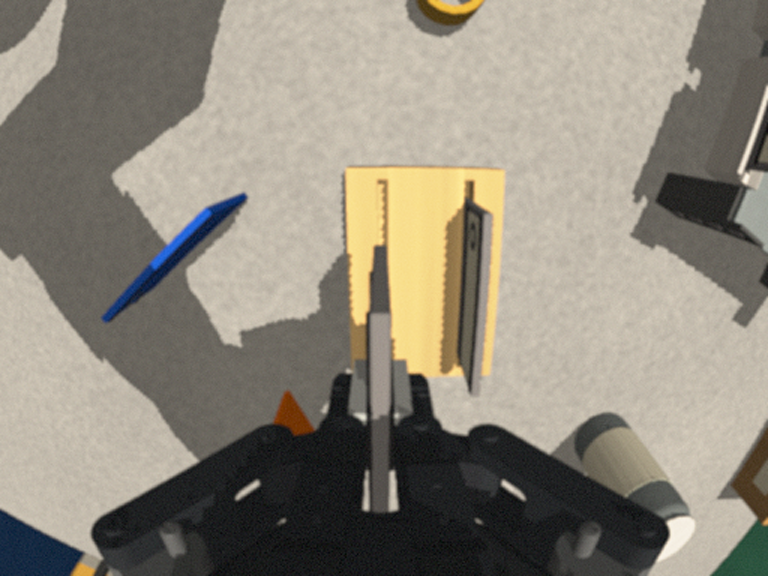

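View pics/side4.png

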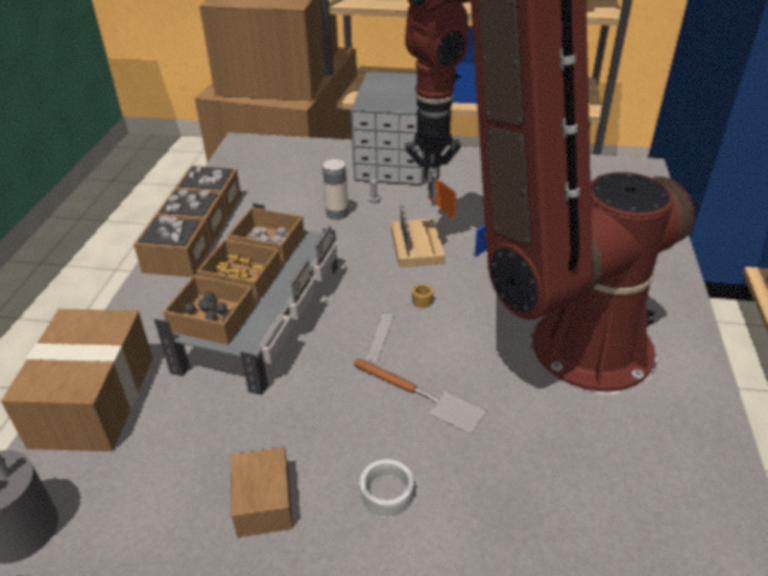

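```bash
python3 - <<'E'
from h import *
a=np.load("wrist4.npz")
f=lambda u,v,z:fonz(a,u/1.5-.3,v/1.5-.3,z)
T=np.array([.3725,-.3058,.2645])
yw=np.radians(14.6);X=np.array([np.cos(yw),np.sin(yw),0]);Y=np.array([-np.sin(yw),np.cos(yw),0])
for u,v,z in [(380,313,.226),(380,511,.226),(378,247,.146)]:
    P=f(u,v,z)-T; print(P@X,P@Y)
E
```

```text
-0.0007736394792571128 0.04288285626205191
-0.0008376891336958734 -0.028547989246620848
-0.0019315347413044778 0.04138892961336389
```

Request:
move_arm(
  series="-1 0.3 0.5 0.4 -0.5;-1 0.5 0.7 0.4 -1;-1 0.5 0.75 0.4 -1;-1 0.5 0.75 0.3 -1;-1 0.5 0.75 0.15 -0.8",
)

```text
t: 5.65
eef_pos: [0.4656, -0.1656, 0.3281]
orientation: [3.133, -0.216, -0.007]
wrist_force: [-0.6, -0.8, -1.4]
grip_width: 0.0052
```

Request:
move_arm(
  series="-1 0.52 0.75 0 -0.5;-1 0.52 0.75 0 0;-1 0.52 0.75 0 0;-1 0.52 0.75 0 0;-1 0.52 0.75 0 0",
)

```text
t: 6.28
eef_pos: [0.5718, -0.0099, 0.3236]
orientation: [3.127, -0.289, -0.015]
wrist_force: [0.6, -0.6, -0.3]
grip_width: 0.0055
```

Request:
move_arm(
  series="-1 0.5 0.6 0 0;-1 0.5 0.6 0 0;-1 0.35 0.55 0 0;-1 0 0 0 0;-1 0 0 0 0",
)

```text
t: 6.9
eef_pos: [0.627, 0.0646, 0.3171]
orientation: [3.127, -0.284, -0.027]
wrist_force: [1.0, -0.5, -0.8]
grip_width: 0.0055
```

```bash
python3 snap.py wrist 5
```

```text
6.95 [0.62692589 0.06448809 0.31710535] [ 3.12726789 -0.28427079 -0.02664119] 0.0054818581882813185 [-0.17857981 -0.70394786 -0.67635782]
```

View pics/wrist5.png

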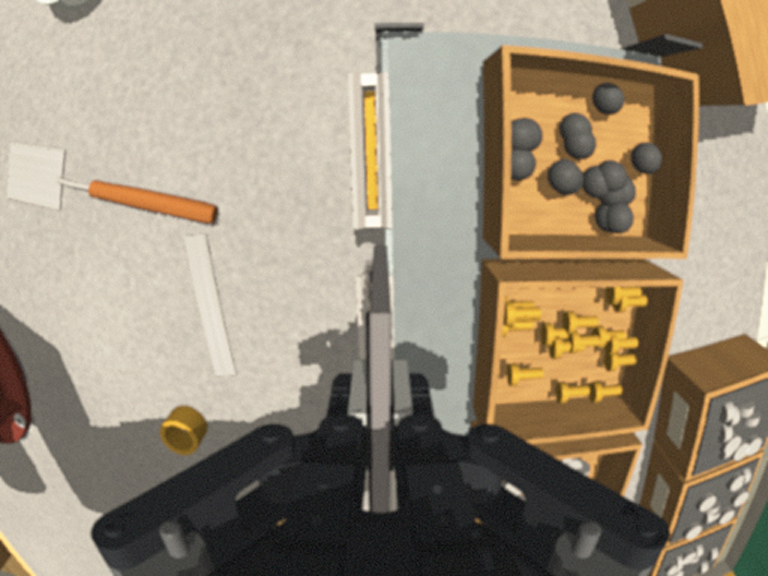

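```bash
python3 - <<'E'
import cv2,numpy as np
a=np.load("wrist5.npz")["p"][:,:,::-1]
cv2.imwrite("pics/w5z.png",cv2.resize(a[40:180,210:290],None,fx=7,fy=4.2,interpolation=2))
E
```

```text
(no output)
```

View pics/w5z.png

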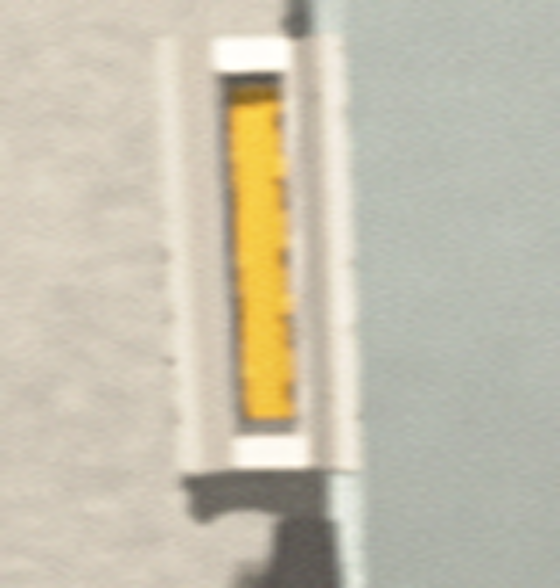

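```bash
python3 - <<'E'
from h import *
a=np.load("wrist5.npz")
f=lambda u,v,z:fonz(a,210+u/7-.4,40+v/4.2-.4,z)
def rep(name,pts,z):
    P=[f(*p,z) for p in pts]; c=sum(P)/4; y=(P[0]+P[1]-P[2]-P[3])/2
    print(name,c,"len",np.linalg.norm(y),"wid",np.linalg.norm((P[1]+P[2]-P[0]-P[3])/2),"yaw",np.degrees(np.arctan2(-y[0],y[1])))
rep("flare",[(161,38),(340,38),(360,470),(185,470)],.105)
rep("mouth",[(215,73),(288,73),(308,435),(236,435)],.098)
rep("seat",[(229,88),(281,88),(296,418),(246,418)],.080)
o,d=fray(a,250,180);print("cam",o)
E
```

```text
flare [0.63163232 0.14442971 0.105     ] len 0.09843027721928635 wid 0.02379549686729861 yaw -8.793060591791635
mouth [0.63141482 0.14434827 0.098     ] len 0.08424771204159263 wid 0.009955290353938584 yaw -8.600901475449595
seat [0.63093536 0.14440202 0.08      ] len 0.08148056407104158 wid 0.007428647860120513 yaw -8.871654707755996
cam [0.64274096 0.14704673 0.38611946]
```

```bash
python3 - <<'E'
import cv2,numpy as np
a=np.load("wrist5.npz")["p"][:,:,::-1]
cv2.imwrite("pics/w5y.png",cv2.resize(a[155:225,225:285],None,fx=8,fy=8,interpolation=2))
E
```

```text
(no output)
```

View pics/w5y.png

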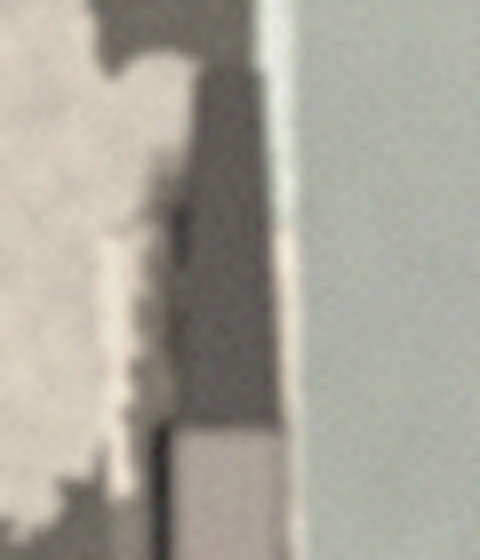

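```bash
python3 - <<'E'
from h import *
a=np.load("wrist5.npz")
f=lambda u,v,z:fonz(a,225+u/8-.4,155+v/8-.4,z)
T=f(227.5,430,.2786);B=f(228.5,70,.1988)
print("top",T,"bot",B, "w",np.linalg.norm(f(172,430,.2786)-f(283,430,.2786)),np.linalg.norm(f(195,70,.1988)-f(262,70,.1988)))
for yw in (-8.75,-10.35):
  y=np.radians(yw);Y=np.array([-np.sin(y),np.cos(y),0])
  print("centre",T-.04*Y,B-.04*Y,"shift",(np.array([.6314,.1444,0])-(B-.04*Y))[:2])
E
```

```text
top [0.63321154 0.10510043 0.2786    ] bot [0.63184584 0.10467683 0.1988    ] w 0.00540412268667177 0.005409896354808642
centre [0.62712661 0.06556597 0.2786    ] [0.6257609  0.06514237 0.1988    ] shift [0.0056391  0.07925763]
centre [0.62602511 0.06575128 0.2786    ] [0.62465941 0.06532769 0.1988    ] shift [0.00674059 0.07907231]
```

Request:
move_arm(
  series="-1 0.05 0.66 0 0.12;-1 0.05 0.66 0 0.12;-1 0.05 0.66 0 0.1;-1 0 0 0 0;-1 0 0 0 0",
)

```text
t: 7.58
eef_pos: [0.6317, 0.1406, 0.3171]
orientation: [3.129, -0.246, -0.028]
wrist_force: [-0.3, -0.1, -0.4]
grip_width: 0.0054
```

```bash
python3 snap.py wrist 6;  python3 - <<'E'
import cv2,numpy as np
a=np.load("wrist6.npz")["p"][:,:,::-1]
cv2.imwrite("pics/w6z.png",cv2.resize(a[140:220,220:290],None,fx=7,fy=7,interpolation=2))
E
```

```text
7.625 [0.63175182 0.1406233  0.31714004] [ 3.12923785 -0.24595797 -0.02769684] 0.005541592485657803 [ 0.91896743  0.13053017 -0.69679533]
```

View pics/w6z.png

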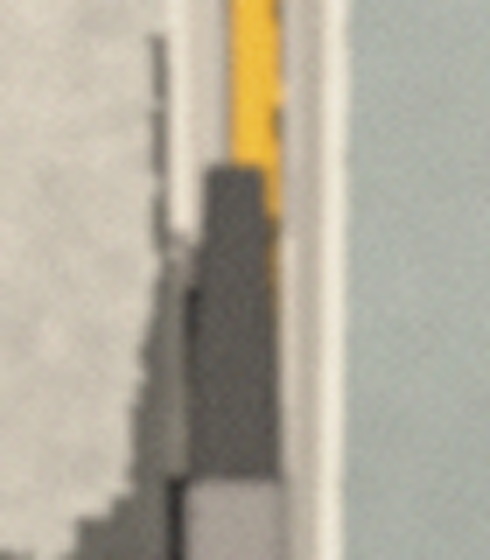

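View pics/wrist6.png

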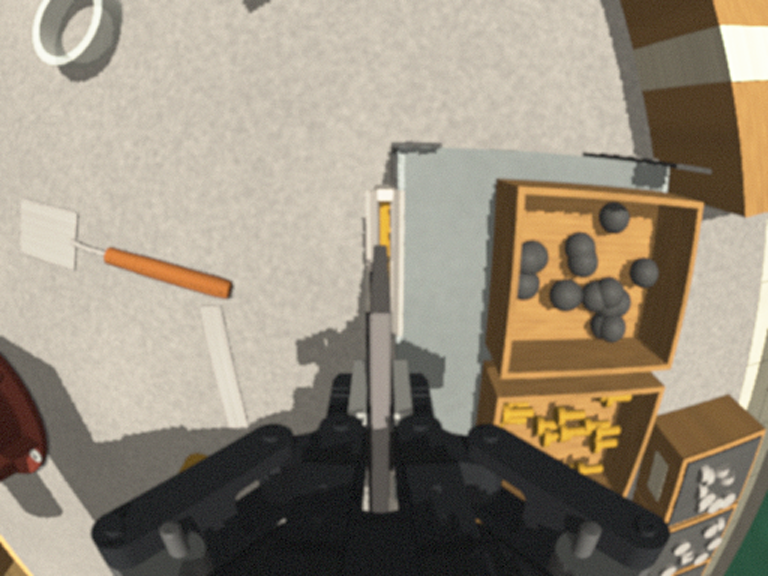

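```bash
 python3 - <<'E'
import cv2,numpy as np
from h import *
d=np.load("wrist6.npz");a=d["p"][:,:,::-1]
cv2.imwrite("pics/w6y.png",cv2.resize(a[115:185,230:280],None,fx=8,fy=8,interpolation=2))
f=lambda u,v,z:fonz(d,220+u/7-.4,140+v/7-.4,z)
y=np.radians(-8.99);Y=np.array([-np.sin(y),np.cos(y),0])
T=f(234,480,.2786);B=f(236,167,.1988);print(T-.04*Y,B-.04*Y)
E
```

```text
[0.63072062 0.14185119 0.2786    ] [0.62938711 0.14115844 0.1988    ]
```

View pics/w6y.png

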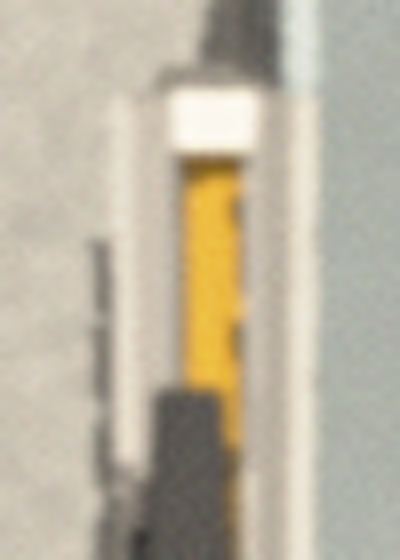

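```bash
 python3 - <<'E'
from h import *
d=np.load("wrist6.npz")
f=lambda u,v,z:fonz(d,230+u/8-.4,115+v/8-.4,z)
y=np.radians(-8.75);Y=np.array([-np.sin(y),np.cos(y),0]);X=np.array([np.cos(y),np.sin(y),0])
for n,u,v,z,L in [("flare end",215,92,.105,.049),("white mid inner end",214,152,.098,.043),("mouth",212,155,.098,.043)]:
    print(n,f(u,v,z)-L*Y)
for u in (112,318): print((f(u,95,.105)-np.array([.6314,.1444,0]))@X)
E
```

```text
flare end [0.6318389 0.1462345 0.105    ]
white mid inner end [0.6313413  0.14418237 0.098     ]
mouth [0.63104453 0.14385414 0.098     ]
-0.011992685714110248
0.01229428849513091
```

Request:
move_arm(
  series="-1 0.045 0.08 -0.4 0.03;-1 0 0 -0.5 0;-1 0 0 -0.5 0;-1 0 0 -0.4 0;-1 0 0 0 0",
)

```text
t: 8.25
eef_pos: [0.6328, 0.1407, 0.2388]
orientation: [3.128, -0.248, -0.032]
wrist_force: [-0.6, -0.1, 0.1]
grip_width: 0.0053
```

Request:
move_arm(
  series="-1 0.03 0.08 0 0.06;-1 0 0 0 0",
)

```text
t: 8.5
eef_pos: [0.6344, 0.1437, 0.2393]
orientation: [3.129, -0.24, -0.031]
wrist_force: [-0.4, 0.5, -0.5]
grip_width: 0.0054
```

```bash
python3 snap.py wrist 7;  python3 - <<'E'
import cv2,numpy as np
a=np.load("wrist7.npz")["p"][:,:,::-1]
cv2.imwrite("pics/w7z.png",cv2.resize(a[120:220,210:300],None,fx=6.5,fy=6,interpolation=2))
E
```

```text
8.55 [0.63442572 0.14365599 0.23945331] [ 3.12887369 -0.2401332  -0.03007693] 0.005168519188914076 [-0.42040213  0.27416191  0.82078323]
```

View pics/w7z.png

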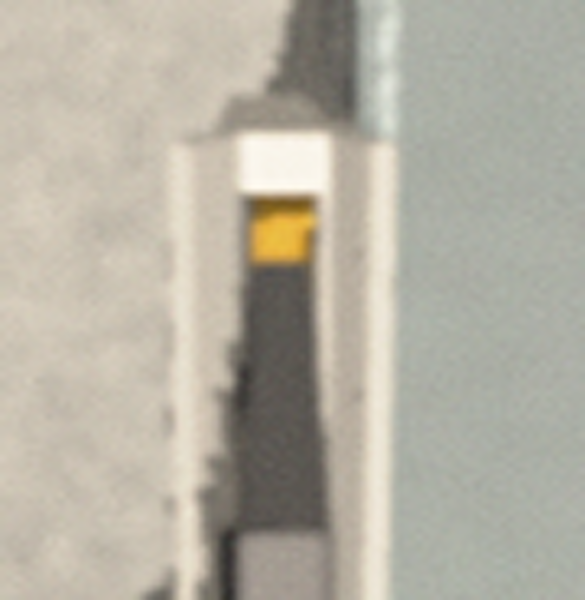

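```bash
 python3 - <<'E'
from h import *
d=np.load("wrist7.npz")
f=lambda u,v,z:fonz(d,210+u/6.5-.4,120+v/6-.4,z)
y=np.radians(-8.75);Y=np.array([-np.sin(y),np.cos(y),0]);X=np.array([np.cos(y),np.sin(y),0]);B0=np.array([.6314,.1443,0])
p=lambda n,P:print(n,(P-B0)@X,(P-B0)@Y)
p("bottom+y",f(281,263,.121)); p("top+y",f(281,530,.201))
p("flareL",f(177,140,.105));p("flareR",f(392,140,.105)); p("mouth end",f(283,193,.098)); p("white",f(284,193,.098))
E
```

```text
bottom+y 0.00013352543269920847 0.03995786451619304
top+y 0.0017253119313085544 0.04107996117288796
flareL -0.011230250043595407 0.05077750972945706
flareR 0.011594169364049972 0.05084017303342999
mouth end -0.00010106707222100966 0.04318070704916853
white 9.400198522161443e-06 0.043181067466782394
```

Request:
move_arm(
  series="-1 0.01 0.02 -0.3 0;-1 0 0.02 -0.3 0;-1 0 0 0 0",
)

```text
t: 8.93
eef_pos: [0.6353, 0.1456, 0.2151]
orientation: [3.13, -0.24, -0.026]
wrist_force: [-0.9, -0.5, -0.6]
grip_width: 0.0053
```

Request:
move_arm(
  series="-1 -0.02 -0.04 -0.15 0;-1 0 0 -0.2 0;-1 0 0 0 0",
)

```text
t: 9.3
eef_pos: [0.6343, 0.1438, 0.199]
orientation: [3.129, -0.24, -0.027]
wrist_force: [-0.1, -0.5, -0.9]
grip_width: 0.0052
```

Request:
move_arm(
  series="-1 0 0 -0.1 0;-1 0 0 -0.1 0",
)

```text
t: 9.55
eef_pos: [0.6345, 0.1438, 0.1914]
orientation: [3.129, -0.24, -0.026]
wrist_force: [-2.2, -0.1, 6.4]
grip_width: 0.0054
```

Request:
move_arm(
  series="-1 0 0 -0.08 0;-1 0 0 -0.05 0",
)

```text
t: 9.8
eef_pos: [0.6345, 0.1438, 0.1906]
orientation: [3.13, -0.24, -0.022]
wrist_force: [-8.0, -1.1, 19.9]
grip_width: 0.005
```

```bash
for c in wrist side scene; do python3 snap.py $c 8; done; python3 - <<'E'
import cv2,numpy as np
a=np.load("scene8.npz")["p"][:,:,::-1];b=np.load("side8.npz")["p"][:,:,::-1]
cv2.imwrite("pics/s8.png",np.hstack([cv2.resize(a[190:250,200:350],(390,400)),cv2.resize(b[140:240,150:240],(390,400))]))
E
```

```text
9.85 [0.63447335 0.14384901 0.19058612] [ 3.12969922 -0.23997272 -0.02169404] 0.005011730536430272 [-8.04540242 -1.57030004 19.76351318]
9.9 [0.63448176 0.14382953 0.1906155 ] [ 3.12964854 -0.24000556 -0.02168078] 0.005200960510050399 [-7.84999121 -0.27403391 20.42788403]
9.95 [0.63452301 0.14384711 0.19062281] [ 3.12968572 -0.23999679 -0.02157125] 0.005428701417354723 [-8.54144132 -1.59886214 20.33870969]
```

View pics/s8.png

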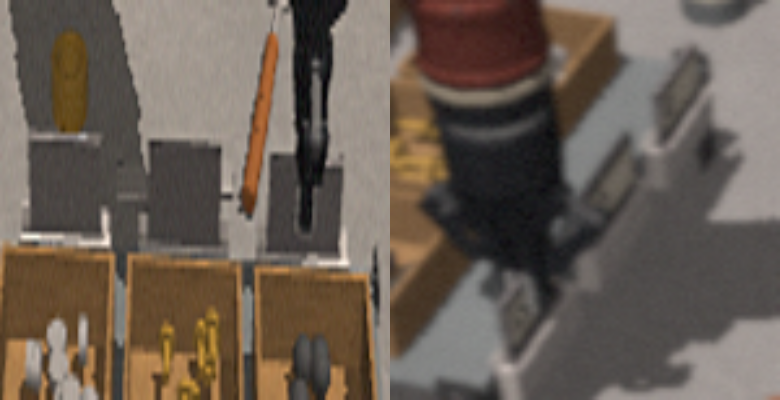

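View pics/wrist8.png

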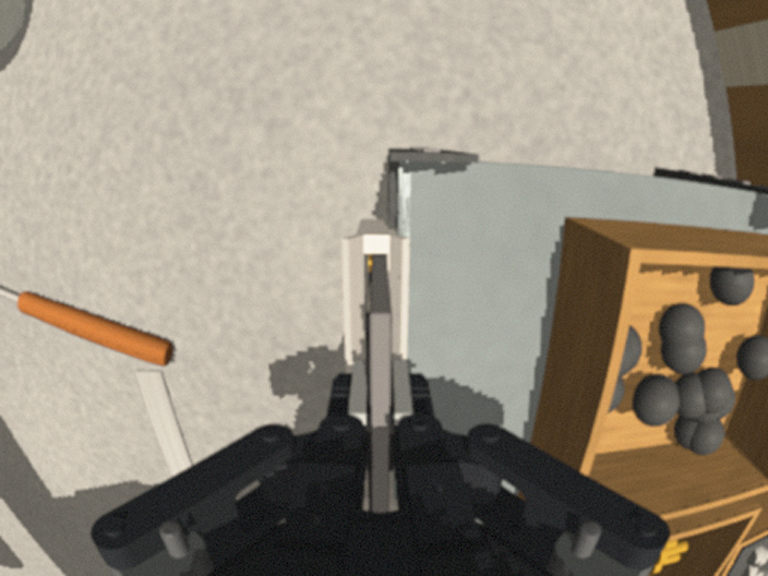

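View pics/scene8.png

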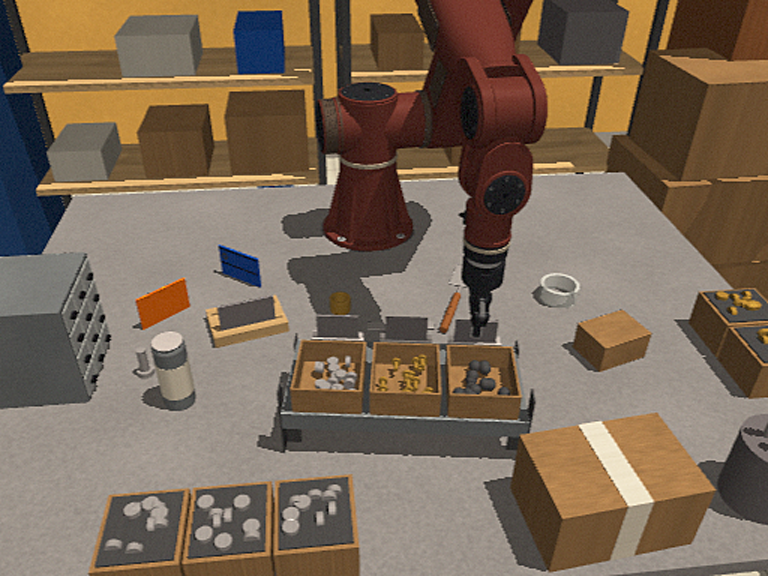

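```bash
python3 -c "
from bench import bot
print(bot.hand_in());print(bot.get_obs()['wrist_force'],bot.get_obs()['eef_pos'],bot.get_obs()['grip_width'])"
```

```text
the job is handed in; nothing more can be done
None
the job is handed in; nothing more can be done
```

I took the narrower holder out of the stand and slid it label-outward into the empty place at the shelf's +y end. It is pressed down to the seat's hard stop and the gripper was still holding it when I handed in at about 10 s.

**Last checks:**
- **Fully home:** the downward push held steady at about 20 N, against the 7 N the spring needs. The TCP was at 0.1906 m, and I had predicted 0.1905 m for fully home. It moved less than 1 mm as the push rose from 6 N to 20 N, so the seat had reached its stop.
- **Level and facing:** in the camera views its top lines up with its neighbours' and the label faces out from the shelf.
- **Grip and everything else:** the finger opening stayed at about 5 mm. The wider holder is still in the stand, and I saw nothing else moved in the final pictures.

**What was off:** the tool leaned about 0.8–1° at the end, so there is a steady sideways force of about 8 N on the holder in the slot. I judged the level by eye and from the tool's height, without measuring the holder's top edge directly. I could not read the state again after handing in.

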